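# Rehang the gate leaf of the shell bay

### The arm

A 6-joint arm with a two-finger parallel gripper is mounted at the origin on the work surface. World frame = base frame: x ahead of the robot, y to its left, z up, the work surface at z = 0. Lengths are in m, angles in rad, forces in N, time in s.
With the tool pointing down it reaches from about 0.275 to 0.875 m from the base axis. Payload 12.5 kg.
Tool frame: the origin (TCP) lies on the centre line of the jaws, within the pads' length; the fingertips stand bot.finger_overhang ahead of it and the grasp point (between the pads) lies 3 mm ahead of it (bot.finger_overhang is the distance from the TCP to the fingertips, in m); z points along the fingers, y is the line along which they close (so a half turn about z gives the same grasp; the last joint's range is limited). The gripper opens to 85 mm and grips with 20 to 120 N. Pads are 22 mm wide; open, the fingers measure 114 mm over their backs; the gripper's body (76 mm by 85 mm) begins 54 mm behind the grasp point. The pads swing forward as they close: fully open they stand 13 mm farther back than shut.
Start: joints at [-1.317, 0.351, 1.652, -0, 1.139, -0.085], TCP at [0.183, -0.519, 0.253] pointing down, gripper open.
Joint ranges: [-2.75, 2.75], [-0.79, 2.1], [0.01, 2.65], [-1.57, 4.71], [0.07, 3.14], [-2.87, 2.87]. Speed limits (rad/s): [2.22, 2.22, 2.79, 3.14, 3.14, 3.14].

### API

Orientations are given as [roll, pitch, yaw] about the fixed x, y, z axes, in that order (R = Rz(yaw) Ry(pitch) Rx(roll)).
In Python, from bench import bot, cams, spot_in, landmark_of gives the robot as it stands.
- The arm moves only by the tool arm_command, never from a script. Its argument "increments" is a list of rows, each a list of 7 numbers: the closure, from -1 (fully open) to 1 (shut), then the shift along the tool's x, y, z scaled (see below), then the turn, a rotation vector about the tool's x, y, z scaled (see below). A call has 1 to 20 rows; each row is the pose to reach, as a shift and turn from the pose commanded when the call began, along the tool's axes at that moment; what a row does not reach only later rows make up. The controller multiplies each number of a shift by 0.1 m and each number of a turn by pi/4 rad. A row lasts 1/12 s, in which the tool goes at most 41.7 mm and 7.16 degrees, less where a joint would pass 70% of its speed; a pose out of reach is approached as far as the arm can. A call with a number of a shift or a turn outside -1 to 1 is refused whole. A call with a gripper value outside its range is refused whole. The fingers move at their own pace and stop on an object; the grip force is fixed at half the most. Time passes only in rows, so rows that repeat a pose let the fingers close. It gives the time, the measured TCP pose, the force, the opening and the grip force at its end, in the units of the state.
- bot.observe(): the state, without advancing time (a new reading comes with each control period).
- cams.snapshot(name): name is "scene" or "top" or "wrist"; returns (picture, depth): 384x512x3 uint8, red, green, blue; 384x512 float32, m along the optical axis (not along the pixel's ray), 0 where there is no reading.
- cams.camera_info(name): a dict with "fx", "fy", "cx", "cy" (pixels), "R" (3x3) and "t" (3): a world point X has camera coordinates R X + t; the wrist camera has in their place "T_tool_cam" (4x4, takes a point from camera to tool coordinates, whose origin is the TCP and whose axes are the flange's). Camera axes: x right, y down, z forward; pixel columns grow to the right and rows downward; lengths in m; the calibration is good to about 2 mm. The wrist camera is an equidistant fisheye: a pixel r from the principal point sees the ray r / f radians off the axis. A picture is of the moment at which its call begins: read the wrist's pose just before it. camera_info takes no time and is no camera call.
- bot.job_done(): hands the job in; it is judged then, once.
Trained networks look in the newest picture that a camera, given by its name, has taken for a name from the list of things; names that differ only in an ending like _2 or _b are one class to them, and where a whole thing is asked for, a point or a joint stands for the part that bears it (a point fixed in the world has none). Each returns a list of dicts, best first, with "score" (0 to 1); they miss things now and then, are a little off and sometimes report something else, mostly with a low value. They report only what shows in the picture. A call takes as long as a camera call.
- spot_in(thing, camera): "rect" ([left, top, right, bottom] as shares, 0 to 1, of the picture: columns of its width, rows of its height, round what is visible of it).
- landmark_of(thing, camera): "xy" ([column, row] as shares, 0 to 1, of the picture: columns of its width, rows of its height: a listed point, or the origin of a listed thing).
The state is a dict: "time_s": time; "joint_pos": joint angles; "joint_velocities": joint speeds; "effort": joint torques, N m; "ee_pos": TCP position; "orientation": TCP orientation; "wrist_force": force on the tool from outside, world axes, zero at the start; "wrist_torque": the same for the moment, N m; "width": opening from 0.0 (shut) to 1.0 (fully open); "finger_force": force on a finger pad.
Only numpy, scipy, OpenCV 4.12 (cv2) and the standard library are available. Lean on these libraries where they do the work, as an engineer would, in place of code of your own. Each camera call takes 0.05 s, during which the arm holds its last target. There are 200 camera calls.

### The job

The loose gate leaf of the shell bay has been washed and stands in the drain rack. Hang it back on the bay: lower it so that both its sockets go over the two upright pintles together and it rests fully home, feeling your way rather than forcing it (35 N on the pintles is too much); then swing it shut so that the drop latch falls in front of its striker bar. Let go of it, and leave the bowl, the knife and the shells where they are.

Things in the scene. Friction and masses are not known exactly. Their poses are not given: they have to be found in the camera images.
- leaf_mid (a point): centre, half-way up, of the loose gate leaf: upright white plastic board 180 wide (its x), 10 thick (y), 150 mm high (z), 0.28-0.4 kg, in the drain rack. x points from hinge edge to free edge. Its top edge, 75 mm above, is free to pinch from above. Steel straps 12 mm thick overall reach from the sockets to 65 mm from this point.
- socket_low (a point): centre of the lower mouth of the leaf's lower socket, 104 mm from leaf_mid along -x, 60 mm below it (axes as the leaf). Socket: steel tube, bore 10, outside 18, 25 mm long. Fully home, this mouth rests on the lower pintle's eye, 27 mm above the bench, and the board's bottom edge is 12 mm above the bench.
- socket_high (a point): the same point of the upper socket, an equal tube 95 mm straight above the lower one on the same axis.
- striker_tip (a point): end of the leaf's striker bar: steel, 8 mm round, sticking 34 mm out of the free edge, 133 mm above the bottom edge, 228 mm from the socket axis.
- bay: shell bay: open-topped aluminium bin fixed to the bench, 212 mm wide (its x), 230 deep, walls 140 high; origin under the middle of its floor. Its open front, where the leaf belongs, looks along -y. Shut, the leaf's x lies along the bay's x, its mid-plane at y = -130 mm, its back on a rubber strip at the latch post. It opens to the front: clockwise seen from above, past 90 degrees.
- hinge_mark (a point): nominal hinge axis (bay x -105, y -130 mm), 27 mm above the bench: top of the lower pintle's eye (17 mm across, 10 thick). The pintles are adjustable (slotted plate, threaded shanks) and firmly clamped: both together stand up to 5 mm off this mark along the bay's x and up to 4 mm along its y. The hinge post, 24 mm square, 150 high, stands behind (+y).
- hinge_mark_high (a point): the same for the upper pintle, 95 mm above. On each eye stands a pin 8 mm thick, 20 mm tall, its last 5 mm tapering to 5.6 mm (tops 47 and 142 mm above the bench): 1 mm play in the bore. 1 to 2 mm off, the taper pushes the leaf to its place; more, and it lands on the pin tops. The lower socket cannot pass the upper eye: bring the leaf in from the front 25 to 45 mm too high.
- latch (a joint): drop latch: steel arm on a level pivot on top of the latch post (25 mm square, at the front, bay's +x side). 0 = down, where its own weight (50 g) holds it; positive = lifted, rad, up to 1.2. The striker, swinging in from the front, lifts its sloping nose and passes under it; the nose then falls in front of it. The leaf must be hung at least 30 degrees open to clear it.
- latch_seat (a point): middle of the place where the striker bar rests when latched, between latch post and latch nose, 145 mm above the bench. The arm above it is 8 mm wide and reaches 43 mm to the front and up to 162 mm above the bench. The free end of the hung leaf may sag 4 mm.
- rack: drain rack fixed to the bench: grey foot 170 x 130 x 8 mm with steel rods 74 mm high. The leaf stands on the foot in the middle slot, 18 mm wide, along the rack's x, between two pairs of rods 90 mm apart. Origin under its centre.
- bowl: terracotta bowl, 104 mm across, 52 mm high, loose on the bench to the right of the rack; origin under its centre. Leave it.
- knife: oyster knife with wooden handle, about 195 mm long, loose on the dark board (20 mm thick) at the far edge of the bench; origin under it near the ferrule. Leave it.
- shell_board: pearl-oyster shell, about 125 mm across, 25 mm high, loose on the same dark board; origin under its centre. Leave it.
- shell_bay: pearl-oyster shell, about 108 mm across, 25 mm high, loose on the floor of the shell bay; origin under its centre. Leave it.

How it is judged:
By the outcome, as a careful person would: the job done as asked, in the order asked, and still so for the second after the job is handed in, with the robot touching nothing.
It also fails if it takes over 64 s, if anything falls off the work surface, if the arm or the gripper's body presses on something with over 40 N, if the wrist force passes 120 N, or if a joint passes its speed limit or range.

## Working session

There is one attempt and no reset: what is moved stays moved. The work goes in short steps, Python scripts to look and compute and a tool call to move; the robot and the scene stay as the last step left them, time stands still between calls to the robot, and variables do not carry over. Pictures are saved under pics/ and viewed, at most 10 in all, crops included, and the job is handed in when it is done.

Besides the shell and the picture viewer there is one more tool, called by a JSON object that holds its "fn" and its "kwargs". arm_command: Moves the arm, as the interface text tells. Shifts and turns lie within -1 to 1; 1 stands for 0.1 m of shift or pi/4 rad of turn. Its arguments: {"type":"object","properties":{"increments":{"type":"array"}},"required":["increments"]}

```bash
ls; mkdir -p pics; cat > h.py <<'E'
import numpy as np, cv2
from scipy.spatial.transform import Rotation as Rn
from bench import bot, cams, spot_in, landmark_of
def pose():
    s=bot.observe(); return np.array(s["ee_pos"]), Rn.from_euler('xyz',s["orientation"]).as_matrix(), s
def ray(cam,uv):
    c=cams.camera_info(cam); u,v=uv
    if cam=="wrist":
        a=np.array([(u-c["cx"])/c["fx"],(v-c["cy"])/c["fy"]]); r=np.hypot(*a)
        d=np.array([*(a/r*np.sin(r) if r>0 else a),np.cos(r)])
        T=np.array(c["T_tool_cam"]); p,R,_=pose()
        return p+R@T[:3,3], R@T[:3,:3]@d
    R=np.array(c["R"]); t=np.array(c["t"])
    return -R.T@t, R.T@np.array([(u-c["cx"])/c["fx"],(v-c["cy"])/c["fy"],1.])
def at_z(cam,uv,z):
    o,d=ray(cam,uv); return o+d*(z-o[2])/d[2]
def proj(cam,X):
    c=cams.camera_info(cam)
    if cam=="wrist":
        T=np.array(c["T_tool_cam"]); p,R,_=pose()
        q=T[:3,:3].T@(R.T@(np.array(X)-p)-T[:3,3]); th=np.arctan2(np.hypot(q[0],q[1]),q[2]); n=np.hypot(q[0],q[1])
        return np.array([c["cx"]+c["fx"]*th*q[0]/n,c["cy"]+c["fy"]*th*q[1]/n])
    q=np.array(c["R"])@X+np.array(c["t"]); return np.array([c["cx"]+c["fx"]*q[0]/q[2],c["cy"]+c["fy"]*q[1]/q[2]])
def tri(a,b):
    (o1,d1),(o2,d2)=a,b; d1=d1/np.linalg.norm(d1); d2=d2/np.linalg.norm(d2)
    s=np.linalg.lstsq(np.c_[d1,-d2],o2-o1,rcond=None)[0]
    x,y=o1+d1*s[0],o2+d2*s[1]; return (x+y)/2, np.linalg.norm(x-y)
def best(th,cam):
    l=landmark_of(th,cam)
    return None if not l else (np.array(l[0]["xy"])*[512,384],l[0]["score"])
E
cat > a.py <<'E'
from h import *
np.set_printoptions(precision=4,suppress=True)
ims={}
for c in ("scene","top"):
    im,d=cams.snapshot(c); ims[c]=im; cv2.imwrite(f"pics/{c}0.png",cv2.resize(im[...,::-1],(800,600),interpolation=cv2.INTER_CUBIC)); np.save(f"pics/{c}0d.npy",d)
    print(c,ray(c,(256,192)))
for th in "leaf_mid socket_low socket_high striker_tip bay hinge_mark hinge_mark_high latch_seat rack bowl".split():
    r={}
    for c in ("scene","top"):
        b=best(th,c); r[c]=b
    s=[f"{c}:{b[0].round(1)} {b[1]:.2f}" if b else c+":-" for c,b in r.items()]
    if all(r.values()): s.append(str(tri(*[ray(c,r[c][0]) for c in r])))
    print(th,*s)
print(bot.finger_overhang,bot.observe())
print(cams.camera_info("wrist"))
E
python3 a.py
```

```text
pics
scene (array([1.3686, 0.0968, 0.8209]), array([-0.7248, -0.1409, -0.6747]))
top (array([ 0.4338, -0.0595,  1.0632]), array([ 0.196 , -0.0331, -0.9803]))
leaf_mid scene:[200.8 184.4] 0.58 top:[300.8 214.8] 0.87 (array([ 0.5672, -0.2273,  0.0735]), np.float64(0.011462045782889408))
socket_low scene:[218.1 177.8] 0.91 top:[294.9 252.2] 0.68 (array([ 0.4611, -0.2112,  0.0163]), np.float64(0.00045928457814707597))
socket_high scene:[215.5 152.3] 0.74 top:[304.8 254.8] 0.56 (array([ 0.4511, -0.2201,  0.1152]), np.float64(0.006284537555295619))
striker_tip scene:[184.  192.1] 0.82 top:[307.9 166.6] 0.81 (array([ 0.6884, -0.2331,  0.1491]), np.float64(0.0031100240680067047))
bay scene:[353.2 218.7] 0.86 top:[147.2 222. ] 0.93 (array([0.5499, 0.2373, 0.0055]), np.float64(0.005583592195125564))
hinge_mark scene:[320.  183.6] 0.88 top:[185.4 258.7] 0.73 (array([0.4399, 0.1196, 0.0318]), np.float64(0.017653768689694926))
hinge_mark_high scene:[323.  160.8] 0.59 top:[172.8 258.1] 0.80 (array([0.4417, 0.1268, 0.1285]), np.float64(0.002113449392438736))
latch_seat scene:[307.9 203. ] 0.66 top:
[... 440 characters left out ...]
velocities': array([ 0.0011, -0.0016, -0.0003, -0.0006, -0.0003, -0.0001]), 'effort': array([ -0.0005, -50.6041, -29.1647,  -0.0001,   0.0009,  -0.    ]), 'ee_pos': array([ 0.1828, -0.5187,  0.2533]), 'orientation': array([3.1415, 0.    , 0.3388]), 'wrist_force': array([-0.3579,  0.0371,  0.7505]), 'wrist_torque': array([-0.0331, -0.0001,  0.0334]), 'finger_force': 0.0, 'width': 0.9979410024320763}
{'fx': 297.3186396354542, 'fy': 297.3186396354542, 'cx': 251.55467259663214, 'cy': 191.17629112667615, 'T_tool_cam': array([[-0.0008, -0.961 , -0.2765,  0.0715],
       [ 1.    , -0.0007, -0.0004,  0.0008],
       [ 0.0002, -0.2765,  0.961 , -0.1191],
       [ 0.    ,  0.    ,  0.    ,  1.    ]])}
```

View pics/top0.png

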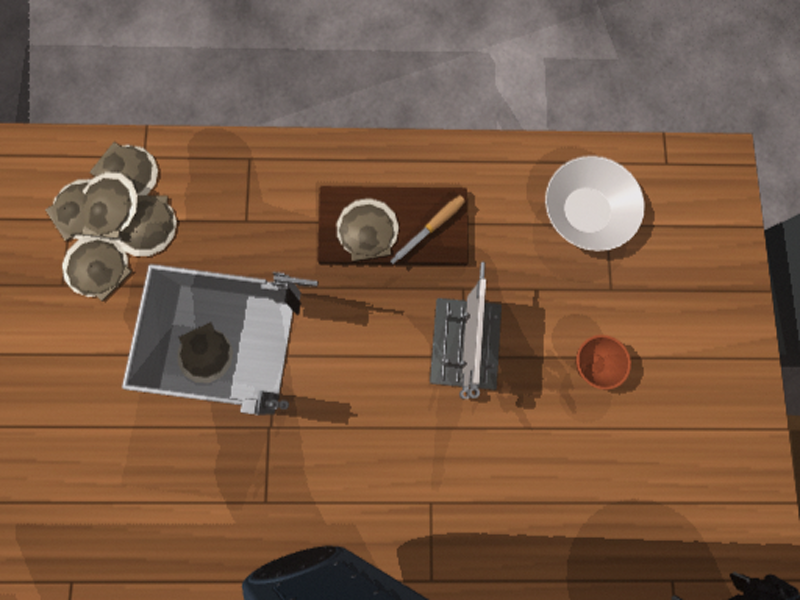

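View pics/scene0.png

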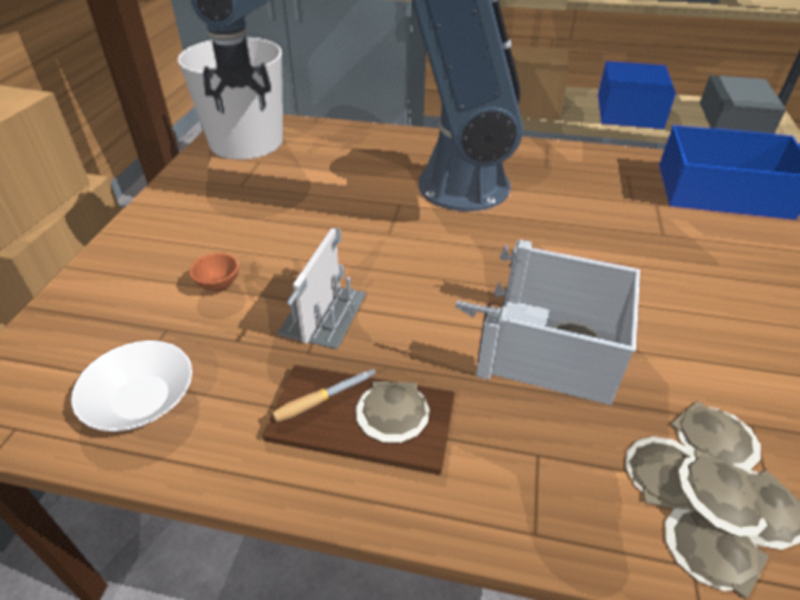

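The top view shows the leaf in the rack from its sockets at about (472,392) to its striker at (483,265). The pintles are at about (270,402) and the latch at (300,282), and the bay's front faces right. The scene view agrees. Next I plan the hover above the leaf, with the camera on the hinge side.

```bash
cat >> h.py <<'E'
def plan(pos,yaw,n=None,start=None):
    """print calls (shift,turn rows) taking tool (kept vertical) from present pose to pos,yaw"""
    p,R,_=pose(); y0=np.arctan2(R[1,0],R[0,0]) if start is None else start
    pos=np.array(pos,float); dy=(yaw-y0+np.pi)%(2*np.pi)-np.pi
    Rt=lambda y:Rn.from_euler('xyz',[np.pi,0,y]).as_matrix()
    def seg(n):
        out=[];cp,cR=p,R
        for k in range(1,n+1):
            tp=p+(pos-p)*k/n; tR=Rt(y0+dy*k/n)
            out.append(np.r_[cR.T@(tp-cp)/.1, Rn.from_matrix(cR.T@tR).as_rotvec()/(np.pi/4)]); cp,cR=tp,tR
        return np.array(out)
    n=n or next(k for k in range(1,20) if np.abs(seg(k)).max()<=.99)
    for k,r in enumerate(seg(n)): print("call",k,r.round(3).tolist())
E
python3 -c "
from h import *
plan([.56,-.2235,.30],3.066)"
```

```text
call 0 [0.908, -0.306, -0.093, 0.0, 0.0, -0.694]
call 1 [0.935, 0.209, -0.093, 0.0, 0.0, -0.694]
call 2 [0.691, 0.664, -0.093, 0.0, 0.0, -0.694]
call 3 [0.246, 0.926, -0.093, -0.0, 0.0, -0.694]
call 4 [-0.27, 0.919, -0.093, 0.0, 0.0, -0.694]
```

{"fn": "arm_command", "kwargs": {"increments": [[-1,0.91,-0.31,-0.1,0,0,-0.69],[-1,0.91,-0.31,-0.1,0,0,-0.69],[-1,0.91,-0.31,-0.1,0,0,-0.69],[-1,0.91,-0.31,-0.1,0,0,-0.69],[-1,0.91,-0.31,-0.1,0,0,-0.69]]}}

```text
time_s: 1.52
ee_pos: [0.2593, -0.4586, 0.2636]
orientation: [3.141, 0.0, 0.89]
wrist_force: [0.3, 0.3, -0.1]
width: 0.998
finger_force: 0.0
```

{"fn": "arm_command", "kwargs": {"increments": [[-1,0.93,0.21,-0.1,0,0,-0.69],[-1,0.93,0.21,-0.1,0,0,-0.69],[-1,0.93,0.21,-0.1,0,0,-0.69],[-1,0.93,0.21,-0.1,0,0,-0.69],[-1,0.93,0.21,-0.1,0,0,-0.69]]}}

```text
time_s: 1.93
ee_pos: [0.3346, -0.4002, 0.2735]
orientation: [3.141, 0.0, 1.432]
wrist_force: [0.5, 0.8, -1.0]
width: 1.002
finger_force: 0.0
```

{"fn": "arm_command", "kwargs": {"increments": [[-1,0.69,0.66,-0.1,0,0,-0.69],[-1,0.69,0.66,-0.1,0,0,-0.69],[-1,0.69,0.66,-0.1,0,0,-0.69],[-1,0.69,0.66,-0.1,0,0,-0.69],[-1,0.69,0.66,-0.1,0,0,-0.69]]}}

```text
time_s: 2.35
ee_pos: [0.41, -0.3416, 0.2834]
orientation: [3.142, 0.0, 1.974]
wrist_force: [-0.0, 0.5, -0.2]
width: 1.001
finger_force: 0.0
```

{"fn": "arm_command", "kwargs": {"increments": [[-1,0.25,0.93,-0.1,0,0,-0.69],[-1,0.25,0.93,-0.1,0,0,-0.69],[-1,0.25,0.93,-0.1,0,0,-0.69],[-1,0.25,0.93,-0.1,0,0,-0.69],[-1,0.25,0.93,-0.1,0,0,-0.69]]}}

```text
time_s: 2.77
ee_pos: [0.4863, -0.2827, 0.2932]
orientation: [3.142, -0.0, 2.516]
wrist_force: [-0.7, -0.5, -0.2]
width: 0.997
finger_force: 0.0
```

{"fn": "arm_command", "kwargs": {"increments": [[-1,-0.27,0.92,-0.1,0,0,-0.69],[-1,-0.27,0.92,-0.1,0,0,-0.69],[-1,-0.27,0.92,-0.1,0,0,-0.69],[-1,-0.27,0.92,-0.1,0,0,-0.69],[-1,-0.27,0.92,-0.1,0,0,-0.69],[-1,-0.27,0.92,-0.1,0,0,-0.69],[-1,-0.27,0.92,-0.1,0,0,-0.69]]}}

```text
time_s: 3.35
ee_pos: [0.5618, -0.2256, 0.3032]
orientation: [3.142, -0.0, 3.047]
wrist_force: [0.0, -0.4, -0.4]
width: 1.001
finger_force: 0.0
```

```bash
cat > w.py <<'E'
import sys
from h import *
np.set_printoptions(precision=4,suppress=True)
n,*th=sys.argv[1:]
p,R,s=pose(); print(p,s["orientation"],s["joint_pos"][5],s["time_s"])
im,d=cams.snapshot("wrist"); cv2.imwrite(f"pics/{n}_raw.png",im[...,::-1]); np.save(f"pics/{n}_d.npy",d)
cv2.imwrite(f"pics/{n}.png",cv2.resize(im[...,::-1],(800,600),interpolation=cv2.INTER_CUBIC))
for t in th:
    name,z=t.split("@"); b=best(name,"wrist")
    print(name, None if b is None else (b[0],b[1],at_z("wrist",b[0],float(z))))
E
python3 w.py w1 leaf_mid@.083 socket_high@.118 striker_tip@.141
```

```text
[ 0.5618 -0.2256  0.3032] [ 3.1416 -0.0001  3.0465] -1.934405854898877 3.35
leaf_mid None
socket_high (array([252.6208,  78.6048]), 0.92, array([ 0.4635, -0.2153,  0.118 ]))
striker_tip (array([252.1088, 287.5008]), 0.6, array([ 0.6868, -0.2372,  0.141 ]))
```

View pics/w1.png

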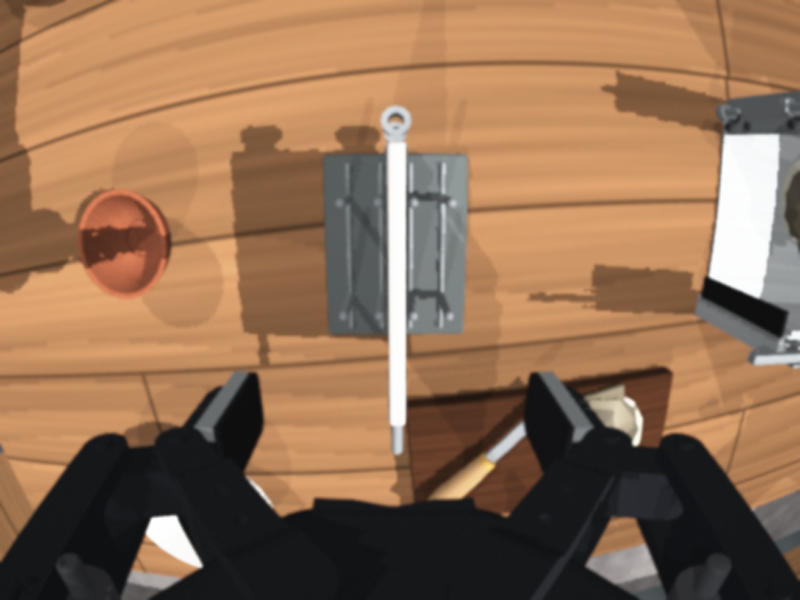

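The leaf is sharp in this picture: socket ring at (396,118), board top edge from (397,142) to (397,425), striker end at (397,452). The pintles show at the far right, near (790,105).

```bash
cat > b.py <<'E'
from h import *
np.set_printoptions(precision=4,suppress=True)
k=1.5625
S=at_z("wrist",np.array([396,118.5])/k,.143); T=at_z("wrist",np.array([397.5,453])/k,.141)
A=at_z("wrist",np.array([397,142])/k,.158);B=at_z("wrist",np.array([397,425])/k,.158)
print(S,T,np.linalg.norm((T-S)[:2]),A,B,np.linalg.norm(B-A),(A+B)/2)
y=np.arctan2(*(T-S)[1::-1]); y2=np.arctan2(*(B-A)[1::-1]); print(y,y2, S[:2]+.104*np.array([np.cos(y),np.sin(y)]))
c=(A+B)/2
plan([c[0],c[1],.158-.017+.003+.02],np.pi+(y+y2)/2)
E
python3 b.py
```

```text
[ 0.4634 -0.2147  0.143 ] [ 0.6905 -0.2349  0.141 ] 0.22794733457795094 [ 0.4785 -0.2157  0.158 ] [ 0.6557 -0.2322  0.158 ] 0.17803466216614247 [ 0.5671 -0.2239  0.158 ]
-0.08889762997917763 -0.09321550818392592 [ 0.567  -0.2239]
call 0 [-0.026, 0.011, 0.697, 0.0, -0.0, -0.002]
call 1 [-0.026, 0.011, 0.697, -0.0, 0.0, -0.002]
```

{"fn": "arm_command", "kwargs": {"increments": [[-1,-0.05,0.02,0.4,0,0,0],[-1,-0.05,0.02,0.8,0,0,0],[-1,-0.05,0.02,0.8,0,0,0],[-1,-0.05,0.02,0.8,0,0,0]]}}

```text
time_s: 3.88
ee_pos: [0.5663, -0.2239, 0.2226]
orientation: [3.14, -0.003, 3.048]
wrist_force: [-0.7, 0.3, 1.3]
width: 0.999
finger_force: 0.0
```

{"fn": "arm_command", "kwargs": {"increments": [[-1,0,0,0.3,0,0,0],[-1,0,0,0.6,0,0,0],[-1,0,0,0.79,0,0,0],[-1,0,0,0.79,0,0,0],[0,0,0,0.79,0,0,0],[1,0,0,0.79,0,0,0],[1,0,0,0.79,0,0,0],[1,0,0,0.79,0,0,0],[1,0,0,0.79,0,0,0],[1,0,0,0.79,0,0,0],[1,0,0,0.79,0,0,0],[1,0,0,0.79,0,0,0],[1,0,0,0.79,0,0,0]]}}

```text
time_s: 4.97
ee_pos: [0.5673, -0.2242, 0.145]
orientation: [-3.141, 0.001, 3.048]
wrist_force: [-1.0, 0.1, 5.2]
width: 0.108
finger_force: 59.7
```

{"fn": "arm_command", "kwargs": {"increments": [[1,0,0,-0.3,0,0,0],[1,0,0,-0.6,0,0,0],[1,0,0,-0.9,0,0,0],[1,0,0,-1,0,0,0],[1,0,0,-1,0,0,0],[1,0,0,-1,0,0,0]]}}

```text
time_s: 5.47
ee_pos: [0.5665, -0.2238, 0.2429]
orientation: [3.141, -0.001, 3.048]
wrist_force: [0.5, -0.1, -4.9]
width: 0.111
finger_force: 59.6
```

```bash
python3 -c "
from h import *
print(pose()[2]['wrist_force'],pose()[2]['width'])
plan([.498,-.001,.20],2.22)"
```

```text
[ 0.48164345 -0.09376423 -4.86746565] 0.11119467932775493
call 0 [0.296, 0.718, 0.144, 0.0, -0.002, 0.352]
call 1 [0.481, 0.61, 0.143, 0.0, -0.0, 0.352]
call 2 [0.629, 0.456, 0.143, -0.0, -0.0, 0.352]
```

{"fn": "arm_command", "kwargs": {"increments": [[1,0.15,0.36,0,0,0,0.18],[1,0.3,0.72,0,0,0,0.35],[1,0.3,0.72,0,0,0,0.35],[1,0.3,0.72,0,0,0,0.35]]}}

```text
time_s: 5.8
ee_pos: [0.5426, -0.1478, 0.242]
orientation: [-3.142, -0.004, 2.774]
wrist_force: [-0.1, -0.2, -3.9]
width: 0.106
finger_force: 60.4
```

{"fn": "arm_command", "kwargs": {"increments": [[1,0.48,0.61,0.1,0,0,0.35],[1,0.48,0.61,0.14,0,0,0.35],[1,0.48,0.61,0.14,0,0,0.35],[1,0.48,0.61,0.14,0,0,0.35]]}}

```text
time_s: 6.13
ee_pos: [0.5202, -0.0746, 0.2285]
orientation: [-3.14, -0.003, 2.5]
wrist_force: [0.4, -0.1, -2.9]
width: 0.106
finger_force: 61.0
```

{"fn": "arm_command", "kwargs": {"increments": [[1,0.32,0.23,0.15,0,0,0.18],[1,0.63,0.46,0.29,0,0,0.35],[1,0.63,0.46,0.29,0,0,0.35],[1,0.63,0.46,0.29,0,0,0.35],[1,0.63,0.46,0.29,0,0,0.35],[1,0.63,0.46,0.29,0,0,0.35]]}}

```text
time_s: 6.63
ee_pos: [0.4989, -0.0021, 0.2014]
orientation: [3.141, 0.001, 2.226]
wrist_force: [-0.3, -0.0, -4.2]
width: 0.107
finger_force: 60.8
```

```bash
python3 w.py w2 socket_high@.148 hinge_mark_high@.122 hinge_mark@.027 latch_seat@.145 striker_tip@.192
```

```text
[ 0.4989 -0.0021  0.2014] [3.1413 0.0008 2.2256] -0.7519890881058741 6.6333
socket_high (array([248.8832,  43.5072]), 0.69, array([0.4334, 0.0828, 0.148 ]))
hinge_mark_high (array([288.7168,  14.016 ]), 0.76, array([0.4374, 0.1208, 0.122 ]))
hinge_mark (array([277.0944,  45.1968]), 0.8, array([0.4389, 0.1192, 0.027 ]))
latch_seat (array([471.1936, 231.2064]), 0.97, array([0.6483, 0.0944, 0.145 ]))
striker_tip None
```

View pics/w2.png

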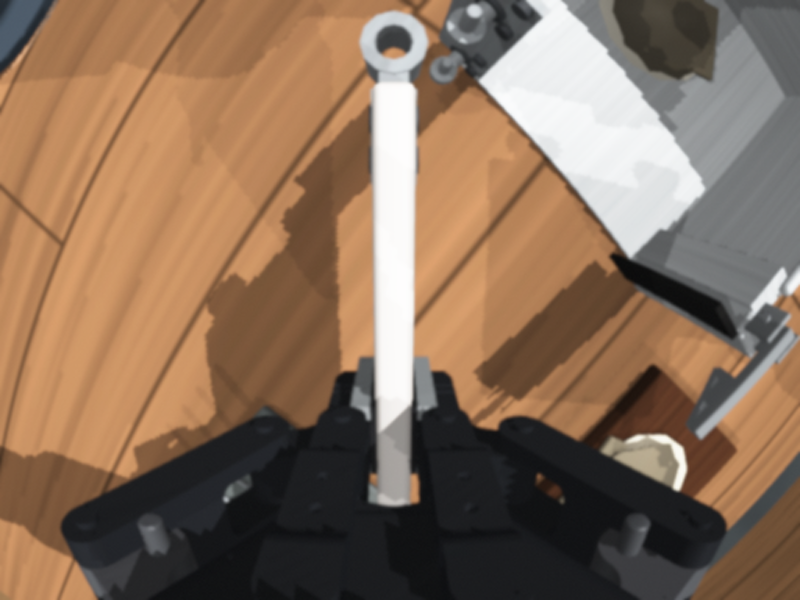

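The socket ring is at (394,42), the upper pin near (473,12) and the lower pin near (455,58). The latch nose is near (700,430). I'll zoom in on the pins.

```bash
python3 -c "
import cv2
im=cv2.imread('pics/w2_raw.png')[0:60,220:320]; cv2.imwrite('pics/w2z.png',cv2.resize(im,None,fx=8,fy=8,interpolation=cv2.INTER_CUBIC))"
```

```text
(no output)
```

View pics/w2z.png

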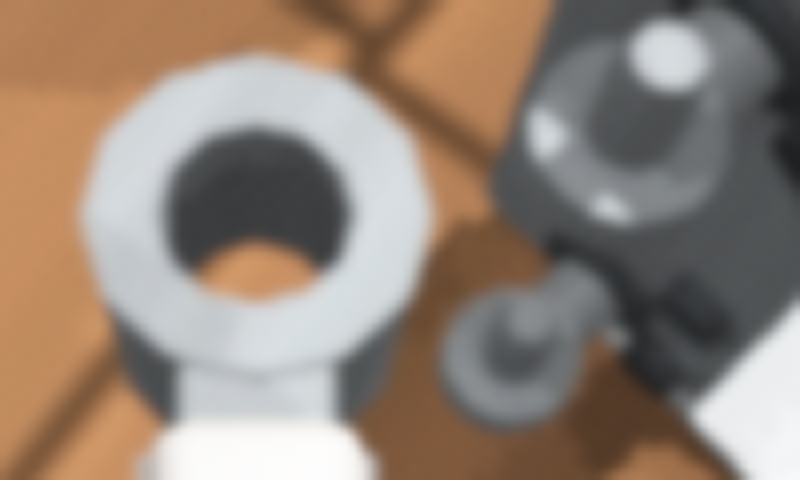

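The crop shows the socket bore centred at (258,213), the upper pin top at (670,55) and the lower pin top at (525,318).

```bash
cat > c.py <<'E'
from h import *
np.set_printoptions(precision=4,suppress=True)
f=lambda u,v:((u+.5)/8-.5+220,(v+.5)/8-.5)
p,R,_=pose(); mz=p[2]-.062
S=at_z("wrist",f(258,213),mz+.06); U=at_z("wrist",f(670,55),.142); L=at_z("wrist",f(525,318),.047)
E=at_z("wrist",f(512,357),.027); E2=at_z("wrist",f(628,132),.122)
print("S",S,"U",U,"L",L,"eyes",E,E2)
q=lambda a:(np.array(a)+.5)/1.5625-.5
A=at_z("wrist",q([396,85]),mz+.075); print("edge",A,"S->TCP dist",np.linalg.norm((p-S)[:2]), np.arctan2(*(p-S)[1::-1]), np.arctan2(R[1,0],R[0,0])-np.pi)
# latch post face/seat and bay
b=np.array([.6483,.0944]); d=b-U[:2]; print("hinge->seat",np.linalg.norm(d),np.arctan2(d[1],d[0]))
E
python3 c.py
```

```text
S [0.4365 0.0815 0.1994] U [0.4428 0.1245 0.142 ] L [0.4422 0.1243 0.047 ] eyes [0.4429 0.1244 0.027 ] [0.4428 0.1242 0.122 ]
edge [0.4459 0.07   0.2144] S->TCP dist 0.10324872037374999 -0.9293164521439651 -0.9178911560744112
hinge->seat 0.2076799582886248 -0.1455458357229176
```

```bash
python3 -c "
from h import *
p,R,_=pose()
plan([p[0]+.0062,p[1]+.0429,.184],np.arctan2(R[1,0],R[0,0]))"
```

```text
call 0 [0.303, 0.31, 0.174, 0.0, 0.0, 0.0]
```

{"fn": "arm_command", "kwargs": {"increments": [[1,0,0,0.09,0,0,0],[1,0,0,0.17,0,0,0],[1,0.05,0.05,0.17,0,0,0],[1,0.1,0.11,0.17,0,0,0],[1,0.16,0.17,0.17,0,0,0],[1,0.22,0.23,0.17,0,0,0],[1,0.27,0.28,0.17,0,0,0],[1,0.303,0.31,0.17,0,0,0],[1,0.303,0.31,0.17,0,0,0],[1,0.303,0.31,0.17,0,0,0],[1,0.303,0.31,0.17,0,0,0]]}}

```text
time_s: 7.85
ee_pos: [0.5043, 0.042, 0.1843]
orientation: [-3.142, 0.0, 2.224]
wrist_force: [-0.1, -0.3, -4.9]
width: 0.107
finger_force: 60.8
```

```bash
python3 w.py w3; python3 -c "
import cv2
im=cv2.imread('pics/w3_raw.png')[0:60,220:320]; cv2.imwrite('pics/w3z.png',cv2.resize(im,None,fx=8,fy=8,interpolation=cv2.INTER_CUBIC))"
```

```text
[0.5043 0.042  0.1843] [-3.1415  0.0001  2.2238] -0.6618421574810842 7.85
```

View pics/w3z.png

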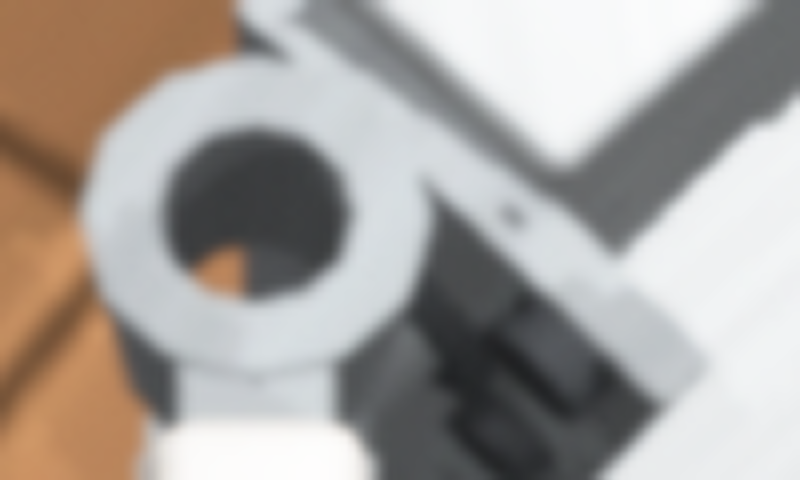

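The bore is unchanged at (258,213), so the grasp held. The socket should be about 1.4 mm past the axis along tool x. I'll correct that and go down to just above the pin tops.

{"fn": "arm_command", "kwargs": {"increments": [[1,-0.015,0,0.04,0,0,0],[1,-0.015,0,0.08,0,0,0],[1,-0.015,0,0.12,0,0,0],[1,-0.015,0,0.12,0,0,0],[1,-0.015,0,0.12,0,0,0]]}}

```text
time_s: 8.32
ee_pos: [0.505, 0.0409, 0.1719]
orientation: [-3.141, -0.001, 2.224]
wrist_force: [0.2, 0.2, -3.7]
width: 0.104
finger_force: 60.7
```

```bash
python3 -c "
from h import *
p,R,s=pose();print(p,R.T@(np.array([.5051,.0408,.165])-p)/.1,s['wrist_force'])"
```

```text
[0.50504629 0.0408543  0.17189108] [-0.00079437  0.00014184  0.06891031] [ 0.18662218  0.2138999  -3.72528687]
```

{"fn": "arm_command", "kwargs": {"increments": [[1,0,0,0.01,0,0,0],[1,0,0,0.02,0,0,0],[1,0,0,0.03,0,0,0],[1,0,0,0.04,0,0,0],[1,0,0,0.045,0,0,0],[1,0,0,0.045,0,0,0]]}}

```text
time_s: 8.82
ee_pos: [0.5052, 0.0409, 0.1677]
orientation: [-3.142, -0.0, 2.224]
wrist_force: [0.0, 0.2, -3.3]
width: 0.111
finger_force: 60.7
```

{"fn": "arm_command", "kwargs": {"increments": [[1,0,0,0.008,0,0,0],[1,0,0,0.016,0,0,0],[1,0,0,0.024,0,0,0],[1,0,0,0.024,0,0,0]]}}

```text
time_s: 9.15
ee_pos: [0.5052, 0.0409, 0.1652]
orientation: [-3.141, -0.0, 2.224]
wrist_force: [-0.2, -0.3, -3.2]
width: 0.107
finger_force: 60.7
```

{"fn": "arm_command", "kwargs": {"increments": [[1,0,0,0.008,0,0,0],[1,0,0,0.016,0,0,0],[1,0,0,0.024,0,0,0],[1,0,0,0.024,0,0,0]]}}

```text
time_s: 9.48
ee_pos: [0.5052, 0.0409, 0.1628]
orientation: [-3.141, -0.0, 2.224]
wrist_force: [0.1, -0.6, -3.7]
width: 0.112
finger_force: 60.8
```

{"fn": "arm_command", "kwargs": {"increments": [[1,0,0,0.012,0,0,0],[1,0,0,0.024,0,0,0],[1,0,0,0.036,0,0,0],[1,0,0,0.048,0,0,0],[1,0,0,0.048,0,0,0]]}}

```text
time_s: 9.9
ee_pos: [0.5051, 0.0409, 0.1579]
orientation: [-3.141, -0.0, 2.224]
wrist_force: [-0.7, 0.6, -3.9]
width: 0.108
finger_force: 60.8
```

{"fn": "arm_command", "kwargs": {"increments": [[1,0,0,0.012,0,0,0],[1,0,0,0.024,0,0,0],[1,0,0,0.036,0,0,0],[1,0,0,0.048,0,0,0],[1,0,0,0.048,0,0,0]]}}

```text
time_s: 10.32
ee_pos: [0.5051, 0.0409, 0.1531]
orientation: [-3.141, -0.0, 2.224]
wrist_force: [0.1, 1.4, -3.5]
width: 0.107
finger_force: 60.8
```

Now ease it down to home at about 0.149.

{"fn": "arm_command", "kwargs": {"increments": [[1,0,0,0.01,0,0,0],[1,0,0,0.02,0,0,0],[1,0,0,0.03,0,0,0],[1,0,0,0.03,0,0,0]]}}

```text
time_s: 10.65
ee_pos: [0.5052, 0.0409, 0.1502]
orientation: [-3.141, -0.0, 2.224]
wrist_force: [0.2, 0.6, -3.2]
width: 0.103
finger_force: 60.8
```

{"fn": "arm_command", "kwargs": {"increments": [[1,0,0,0.005,0,0,0],[1,0,0,0.01,0,0,0],[1,0,0,0.01,0,0,0]]}}

```text
time_s: 10.9
ee_pos: [0.5053, 0.0409, 0.1495]
orientation: [3.141, 0.0, 2.224]
wrist_force: [0.9, -0.9, -3.0]
width: 0.109
finger_force: 61.1
```

{"fn": "arm_command", "kwargs": {"increments": [[1,0,0,0.005,0,0,0],[1,0,0,0.01,0,0,0],[1,0,0,0.01,0,0,0]]}}

```text
time_s: 11.15
ee_pos: [0.5055, 0.0409, 0.1488]
orientation: [3.141, 0.0, 2.224]
wrist_force: [-0.4, -0.9, 4.3]
width: 0.109
finger_force: 62.2
```

The force rose 7 N at the predicted home height (0.149), so the leaf is seated. I'll relax the fingers to straddle the leaf and work out the swing rows.

{"fn": "arm_command", "kwargs": {"increments": [[0.6,0,0,-0.01,0,0,0],[0.6,0,0,-0.01,0,0,0],[0.6,0,0,-0.01,0,0,0],[0.6,0,0,-0.01,0,0,0],[0.6,0,0,-0.01,0,0,0]]}}

```text
time_s: 11.57
ee_pos: [0.5052, 0.0409, 0.1493]
orientation: [-3.142, -0.0, 2.224]
wrist_force: [-0.0, -0.4, 0.6]
width: 0.198
finger_force: 0.0
```

```bash
cat > s.py <<'E'
import sys
from h import *
# rows for swinging tool about hinge axis by given angles (rad)
H=np.array([.4427,.1244,0])
p,R,s=pose(); print(p,s["wrist_force"],s["width"],"leaf yaw",np.arctan2(R[1,0],R[0,0])-np.pi)
for a in map(float,sys.argv[1:]):
    Q=Rn.from_euler('z',a).as_matrix(); d=R.T@(H+Q@(p-H)-p)/.1
    d[2]=0; print(round(a,3),d.round(3).tolist(),round(-a/(np.pi/4),3))
E
python3 s.py .07 .14 .21 .28 .35 .42 .49 .56; python3 w.py w4
python3 -c "
import cv2
im=cv2.imread('pics/w4_raw.png')[0:120,180:330]; cv2.imwrite('pics/w4z.png',cv2.resize(im,None,fx=5,fy=5,interpolation=cv2.INTER_CUBIC))"
```

```text
[0.50521148 0.04094694 0.14931545] [-0.01474197 -0.40963776  0.61432312] 0.19804455908141147 leaf yaw -0.9177853088287513
0.07 [0.002, 0.073, 0.0] -0.089
0.14 [0.009, 0.146, 0.0] -0.178
0.21 [0.021, 0.218, 0.0] -0.267
0.28 [0.038, 0.289, 0.0] -0.357
0.35 [0.06, 0.358, 0.0] -0.446
0.42 [0.086, 0.426, 0.0] -0.535
0.49 [0.118, 0.492, 0.0] -0.624
0.56 [0.154, 0.555, 0.0] -0.713
[0.5052 0.0409 0.1493] [-3.1415 -0.0001  2.2238] -0.6640012221310505 11.5667
```

View pics/w4z.png

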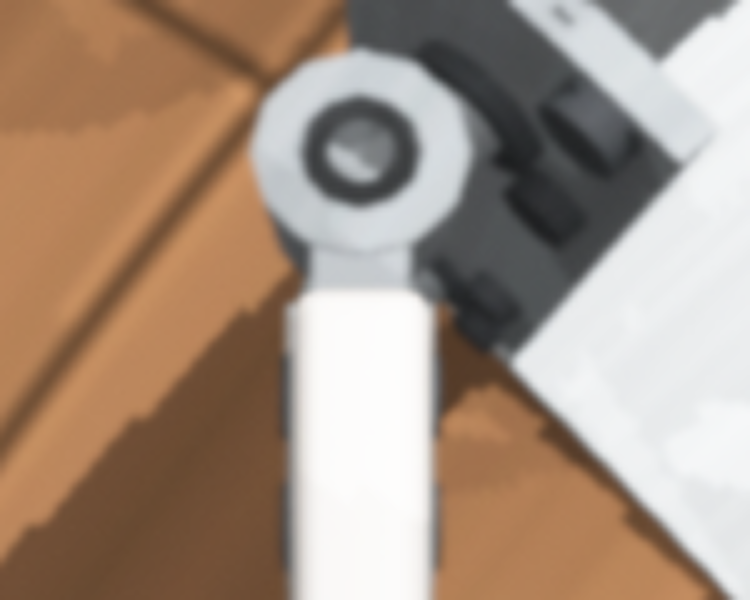

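The pin shows inside the bore at (360,150), so the leaf is hung. Next I swing it with the fingers straddling it loosely.

{"fn": "arm_command", "kwargs": {"increments": [[0.6,0,0.037,0,0,0,-0.045],[0.6,0.002,0.073,0,0,0,-0.089],[0.6,0.005,0.11,0,0,0,-0.134],[0.6,0.009,0.146,0,0,0,-0.178],[0.6,0.015,0.182,0,0,0,-0.222],[0.6,0.021,0.218,0,0,0,-0.267],[0.6,0.029,0.254,0,0,0,-0.312],[0.6,0.038,0.289,0,0,0,-0.357],[0.6,0.049,0.324,0,0,0,-0.4],[0.6,0.06,0.358,0,0,0,-0.446],[0.6,0.073,0.392,0,0,0,-0.49],[0.6,0.086,0.426,0,0,0,-0.535],[0.6,0.102,0.459,0,0,0,-0.58],[0.6,0.118,0.492,0,0,0,-0.624],[0.6,0.118,0.492,0,0,0,-0.624],[0.6,0.118,0.492,0,0,0,-0.624]]}}

```text
time_s: 12.95
ee_pos: [0.5371, 0.0802, 0.1493]
orientation: [-3.141, -0.0, 2.713]
wrist_force: [-0.0, 0.7, 0.3]
width: 0.199
finger_force: 0.0
```

```bash
python3 s.py .03 .06 .09 .12 .15 .18 .21 .24 .27 .3 .33; python3 w.py w5 striker_tip@.145 latch_seat@.145
```

```text
[0.53709461 0.08022096 0.14929521] [-0.01137992  0.72754011  0.3329307 ] 0.19917623447449334 leaf yaw -0.42851779260170053
0.03 [0.0, 0.031, 0.0] -0.038
0.06 [0.001, 0.063, 0.0] -0.076
0.09 [0.003, 0.094, 0.0] -0.115
0.12 [0.006, 0.125, 0.0] -0.153
0.15 [0.01, 0.156, 0.0] -0.191
0.18 [0.015, 0.187, 0.0] -0.229
0.21 [0.021, 0.217, 0.0] -0.267
0.24 [0.028, 0.248, 0.0] -0.306
0.27 [0.035, 0.278, 0.0] -0.344
0.3 [0.044, 0.308, 0.0] -0.382
0.33 [0.053, 0.338, 0.0] -0.42
[0.5371 0.0802 0.1493] [-3.1415 -0.0001  2.7131] -1.0797199087153022 12.95
striker_tip (array([404.5824, 138.816 ]), 0.49, array([0.5134, 0.1678, 0.145 ]))
latch_seat None
```

View pics/w5.png

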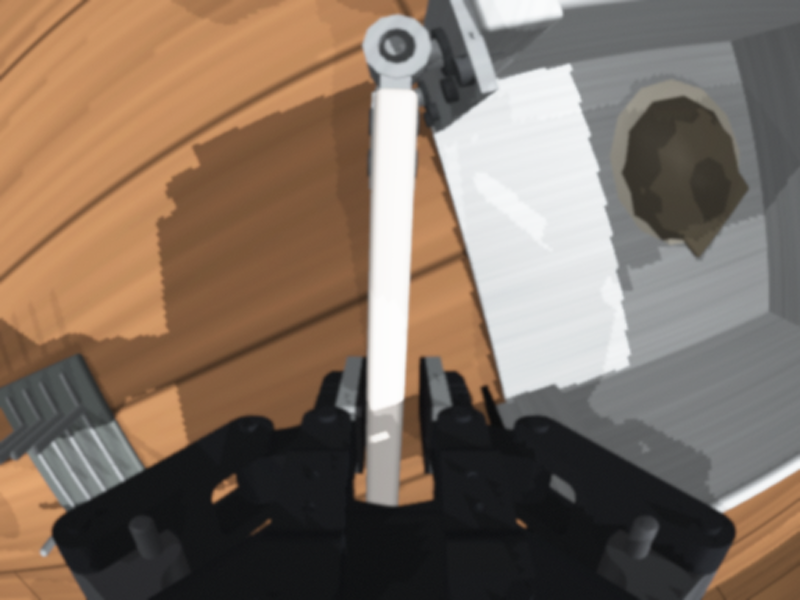

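The left finger is pushing the leaf and the bay mouth is closing. I'll go on slowly towards the latch.

{"fn": "arm_command", "kwargs": {"increments": [[0.6,0,0.031,0,0,0,-0.038],[0.6,0.001,0.063,0,0,0,-0.076],[0.6,0.003,0.094,0,0,0,-0.115],[0.6,0.006,0.125,0,0,0,-0.153],[0.6,0.01,0.156,0,0,0,-0.191],[0.6,0.01,0.156,0,0,0,-0.191]]}}

```text
time_s: 13.6
ee_pos: [0.5429, 0.0954, 0.1494]
orientation: [3.141, 0.0, 2.867]
wrist_force: [-0.5, -1.0, 0.2]
width: 0.201
finger_force: 0.0
```

```bash
python3 s.py .02 .04 .06 .08 .1 .12 .14 .16 .18 .2
```

```text
[0.54289637 0.09537638 0.14941342] [-0.50180037 -0.952765    0.21341777] 0.20068024134384535 leaf yaw -0.2746317375890883
0.02 [0.0, 0.021, 0.0] -0.025
0.04 [0.001, 0.042, 0.0] -0.051
0.06 [0.001, 0.063, 0.0] -0.076
0.08 [0.003, 0.083, 0.0] -0.102
0.1 [0.004, 0.104, 0.0] -0.127
0.12 [0.007, 0.125, 0.0] -0.153
0.14 [0.009, 0.146, 0.0] -0.178
0.16 [0.012, 0.166, 0.0] -0.204
0.18 [0.015, 0.187, 0.0] -0.229
0.2 [0.019, 0.207, 0.0] -0.255
```

{"fn": "arm_command", "kwargs": {"increments": [[0.6,0,0.021,0,0,0,-0.025],[0.6,0.001,0.042,0,0,0,-0.051],[0.6,0.001,0.063,0,0,0,-0.076],[0.6,0.003,0.083,0,0,0,-0.102],[0.6,0.004,0.104,0,0,0,-0.127],[0.6,0.004,0.104,0,0,0,-0.127]]}}

```text
time_s: 14.1
ee_pos: [0.5452, 0.1052, 0.1494]
orientation: [3.141, 0.0, 2.965]
wrist_force: [0.6, -0.5, 0.2]
width: 0.2
finger_force: 0.1
```

{"fn": "arm_command", "kwargs": {"increments": [[0.6,0,0.021,0,0,0,-0.025],[0.6,0.001,0.042,0,0,0,-0.051],[0.6,0.001,0.042,0,0,0,-0.051]]}}

```text
time_s: 14.35
ee_pos: [0.546, 0.1095, 0.1495]
orientation: [3.141, 0.0, 3.006]
wrist_force: [-0.3, 0.7, 1.0]
width: 0.204
finger_force: 0.0
```

{"fn": "arm_command", "kwargs": {"increments": [[0.6,0,0.01,0,0,0,-0.013],[0.6,0,0.021,0,0,0,-0.025],[0.6,0,0.021,0,0,0,-0.025]]}}

```text
time_s: 14.6
ee_pos: [0.5462, 0.1113, 0.1494]
orientation: [3.142, 0.0, 3.024]
wrist_force: [0.5, -0.1, 0.2]
width: 0.199
finger_force: 0.1
```

```bash
python3 - <<'E'
from h import *
np.set_printoptions(precision=4,suppress=True)
p,R,s=pose(); print(p,s["wrist_force"],np.arctan2(R[1,0],R[0,0])-np.pi)
for c in ("scene","top"):
    im,d=cams.snapshot(c); b=best("striker_tip",c); l=best("latch_seat",c); print(c,b,l); 
    if c=="scene": cv2.imwrite("pics/sc5.png",cv2.resize(im[110:230,260:420,::-1],None,fx=5,fy=5,interpolation=cv2.INTER_CUBIC))
E
```

```text
[0.5462 0.1113 0.1494] [ 0.4899 -0.1486  0.1508] -0.11739867473397148
scene (array([302.3872, 206.7072]), 0.6) (array([308.8896, 203.2128]), 0.83)
top None (array([188.1088, 179.4816]), 0.76)
```

View pics/sc5.png

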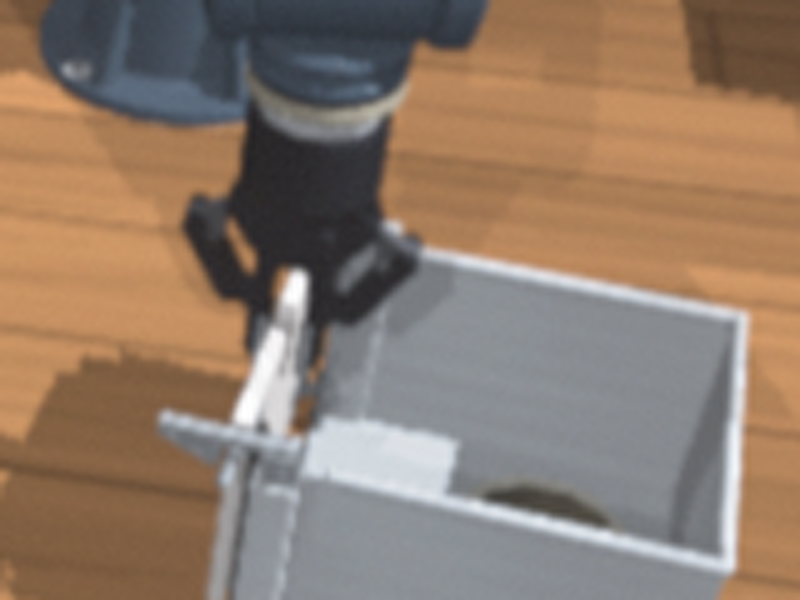

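The leaf is nearly shut in this view, with the striker by the latch nose near (225,460). I'll push on gently until I feel the strip.

{"fn": "arm_command", "kwargs": {"increments": [[0.6,0,0.01,0,0,0,-0.013],[0.6,0,0.021,0,0,0,-0.025],[0.6,0,0.021,0,0,0,-0.025]]}}

```text
time_s: 15.15
ee_pos: [0.5462, 0.1125, 0.1494]
orientation: [-3.14, -0.0, 3.044]
wrist_force: [-1.0, -7.1, 1.6]
width: 0.196
finger_force: 3.4
```

{"fn": "arm_command", "kwargs": {"increments": [[0.6,0,0.01,0,0,0,-0.013],[0.6,0,0.01,0,0,0,-0.013],[0.6,0,0.01,0,0,0,-0.013]]}}

```text
time_s: 15.4
ee_pos: [0.5462, 0.1126, 0.1494]
orientation: [-3.139, -0.001, 3.054]
wrist_force: [-2.6, -13.8, 3.4]
width: 0.201
finger_force: 6.8
```

{"fn": "arm_command", "kwargs": {"increments": [[0.6,0,-0.025,0,0,0,0.03],[0.6,0,-0.05,0,0,0,0.06],[0.6,0,-0.05,0,0,0,0.06]]}}

```text
time_s: 15.65
ee_pos: [0.546, 0.109, 0.1494]
orientation: [3.141, -0.0, 3.004]
wrist_force: [0.2, 0.1, -0.5]
width: 0.202
finger_force: 0.0
```

```bash
python3 - <<'E'
from h import *
a=cv2.imread("pics/scene0.png"); im,d=cams.snapshot("scene"); b=im[...,::-1]
a=cv2.resize(a,(512,384),interpolation=cv2.INTER_AREA)
p,R,s=pose(); print(p,s["wrist_force"],best("striker_tip","scene"),best("latch_seat","scene"))
# expected seat / striker end, latch-arm crops before & now
f=lambda x:cv2.resize(x[175:225,280:330],(400,400),interpolation=cv2.INTER_CUBIC)
cv2.imwrite("pics/cmp.png",np.hstack([f(a),f(b)]))
y=-.1455; print(proj("scene",[.4427+.228*np.cos(y),.1244+.228*np.sin(y),.145]))
E
```

```text
[0.54605913 0.10922768 0.1494081 ] [-0.89054594 -0.01972495  0.4078318 ] (array([303.4112, 207.7824]), 0.84) (array([311.296 , 200.4096]), 0.67)
[304.77944781 205.7775722 ]
```

View pics/cmp.png

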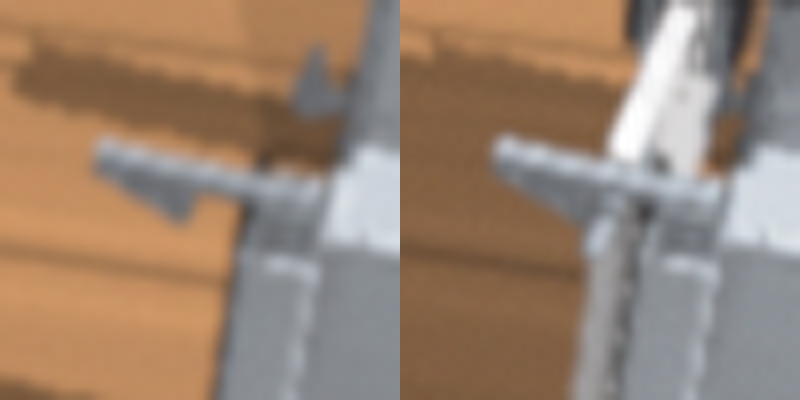

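The latch arm on the right sits where it did when down on the left (tip about (500,142) against (100,145)), with the striker at (598,240) just behind the nose. I'll confirm with a gentle pull on the inner finger.

{"fn": "arm_command", "kwargs": {"increments": [[0.6,0,-0.02,0,0,0,0.025],[0.6,0,-0.04,0,0,0,0.05],[0.6,0,-0.04,0,0,0,0.05]]}}

```text
time_s: 16.05
ee_pos: [0.5454, 0.105, 0.1494]
orientation: [-3.142, -0.0, 2.965]
wrist_force: [0.2, -0.1, -0.4]
width: 0.199
finger_force: 0.0
```

{"fn": "arm_command", "kwargs": {"increments": [[0.6,0,-0.01,0,0,0,0.012],[0.6,0,-0.02,0,0,0,0.025],[0.6,0,-0.02,0,0,0,0.025]]}}

```text
time_s: 16.3
ee_pos: [0.5451, 0.1035, 0.1494]
orientation: [3.141, -0.0, 2.946]
wrist_force: [0.1, 2.9, -0.3]
width: 0.198
finger_force: 1.5
```

{"fn": "arm_command", "kwargs": {"increments": [[0.6,0,-0.01,0,0,0,0.012],[0.6,0,-0.01,0,0,0,0.012],[0.6,0,-0.01,0,0,0,0.012]]}}

```text
time_s: 16.55
ee_pos: [0.545, 0.1033, 0.1495]
orientation: [3.14, 0.0, 2.938]
wrist_force: [0.3, 9.1, 0.4]
width: 0.199
finger_force: 4.4
```

The leaf holds against 9 N without moving, so it is latched. I'll centre the fingers, open a little and lift away.

{"fn": "arm_command", "kwargs": {"increments": [[0.6,0,0.03,0,0,0,-0.04],[0.6,0,0.055,0,0,0,-0.07],[0.3,0,0.055,0,0,0,-0.07],[0.3,0,0.055,0,0,0,-0.07],[0.3,0,0.055,-0.2,0,0,-0.07],[0.3,0,0.055,-0.5,0,0,-0.07],[0.3,0,0.055,-0.9,0,0,-0.07],[0.3,0,0.055,-1,0,0,-0.07],[0.3,0,0.055,-1,0,0,-0.07],[0.3,0,0.055,-1,0,0,-0.07]]}}

```text
time_s: 17.38
ee_pos: [0.546, 0.1076, 0.2493]
orientation: [3.142, 0.001, 2.992]
wrist_force: [-0.2, -0.2, -0.5]
width: 0.348
finger_force: 0.0
```

```bash
python3 - <<'E'
from h import *
p,R,s=pose(); print(p,s["wrist_force"],s["time_s"])
a=cv2.imread("pics/cmp.png")[:,400:]; im,d=cams.snapshot("scene"); b=cv2.resize(im[175:225,280:330,::-1],(400,400),interpolation=cv2.INTER_CUBIC)
df=cv2.absdiff(a,b); print("diff latch area",df[120:330].mean(),"top",df[:120].mean(),best("striker_tip","scene"))
E
```

```text
[0.54597012 0.10755727 0.24929345] [-0.22360215 -0.21021981 -0.51971963] 17.3833
diff latch area 1.4412103174603175 top 12.064055555555555 (array([302.6944, 204.2112]), 0.72)
```

The area around the latch hasn't changed and the robot is clear of everything, so I'm handing it in.

```bash
python3 -c "
from bench import bot
print(bot.job_done())"
```

```text
the job is handed in; nothing more can be done
None
```

The gate leaf is hung fully home on both pintles and swung shut with the latch down in front of its striker (it held against a 9 N pull); it has been let go, and the job was handed in at about 17 s with nothing else moved and no verdict shown.

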